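Lay out a wheel-hub kit on the assembly bench

TASK

Lay out the hub kit in this order, letting go of each part: green hub shell upright on the centre of the dark steel stand, silver freehub body on the centre of the yellow pad, bearing flat on the bench midway between stand and pad, black end cap centred on top of the freehub body. Last, stand the brass sleeve on the bench straight behind the stand (away from the robot, square to the stand-pad line), with a gap of about 3 cm to the stand. Keep all parts upright and leave the oil bottle and the black hub where they stand.

Things in the scene. Friction and masses are not known exactly. Their poses are not given: they have to be found in the camera images.
- hub: Loose wheel-hub shell standing upright, 90 mm high: silver foot 34 mm diameter (0 to 12 mm up), two green flanges 58 mm diameter (12 to 18 mm and 52 to 58 mm up) with a green 38 mm barrel between, and a silver neck 34 mm diameter from 58 mm to the flat top at 90 mm (pinch it here, from above). About 0.25 kg. Origin: centre of the underside, z up.
- freehub: Loose freehub body standing upright, 42 mm high: dark flange 44 mm diameter, 6 mm thick at the foot, and above it a silver cylinder 36 mm diameter with two red bands and grey splines (they stick out under 1 mm, for show), flat top. About 0.15 kg. Origin: centre of the underside, z up.
- bearing: Loose sealed ball bearing lying flat: solid steel disc 42 mm diameter, 12 mm high, with an orange seal ring on its top and a black centre. About 0.07 kg. Origin: centre of the underside, z up.
- endcap: Loose plain black end cap standing upright: cylinder 30 mm diameter, 18 mm high, flat top with a small grey dot. The three smaller black nuts (18 mm diameter, 12 mm high) nearer the robot are not it. About 0.03 kg. Origin: centre of the underside, z up.
- sleeve: Loose brass sleeve standing upright: cylinder 28 mm diameter, 50 mm high, black dot on top. About 0.09 kg. Origin: centre of the underside, z up.
- stand: Fixed dark steel round stand, 80 mm diameter, flat top 14 mm above the bench. Origin: centre of its underside, on the bench. Its y axis runs along the line through stand and pad (the pad is 220 mm away, at +y or at -y of it: it differs from start to start); its x axis is square to that line and points behind, away from the robot.
- pad: Fixed yellow round pad, 70 mm diameter, flat top 4 mm above the bench, its centre 220 mm from the stand's. Origin: centre of its underside, on the bench.
- oil: Amber oil bottle with a red cap, 44 mm diameter, 120 mm high, loose: to be left alone. Origin: centre of the underside.
- blackhub: Finished hub of the same shape as the green one but with black flanges and barrel, 58 mm diameter, 90 mm high, loose: to be left alone. Origin: centre of the underside.

How it is judged:
On the way, in this order (a step that is already met when the one before it is completed fails the run):
1. the green hub shell stands centred on the steel stand, let go (horizontal distance between hub and stand below 0.012 m and height (world z) of hub between 0.01 and 0.018 m and angle between hub's own z axis and vertical below 0.1 rad and linear speed of hub below 0.03 m/s and contact force between hub and the fingers below 0.3 N), for 0.2 s.
2. the freehub body stands centred on the yellow pad, let go (horizontal distance between freehub and pad below 0.012 m and height (world z) of freehub between 0.001 and 0.008 m and angle between freehub's own z axis and vertical below 0.1 rad and linear speed of freehub below 0.03 m/s and contact force between freehub and the fingers below 0.3 N), for 0.2 s.
3. the bearing lies on the bench midway between stand and pad, let go (x of bearing in the frame of stand between -0.015 and 0.015 m and horizontal distance between bearing and stand between 0.095 and 0.125 m and horizontal distance between bearing and pad below 0.126 m and height (world z) of bearing below 0.005 m and angle between bearing's own z axis and vertical below 0.1 rad and linear speed of bearing below 0.03 m/s and contact force between bearing and the fingers below 0.3 N), for 0.2 s.
4. the end cap stands on top of the freehub body, let go (horizontal distance between endcap and freehub below 0.009 m and z of endcap in the frame of freehub between 0.038 and 0.046 m and angle between endcap's own z axis and vertical below 0.1 rad and linear speed of endcap below 0.03 m/s and contact force between endcap and the fingers below 0.3 N), for 0.2 s.
5. the brass sleeve stands on the bench straight behind the stand, let go (y of sleeve in the frame of stand between -0.015 and 0.015 m and x of sleeve in the frame of stand between 0.064 and 0.108 m and height (world z) of sleeve below 0.005 m and angle between sleeve's own z axis and vertical below 0.1 rad and linear speed of sleeve below 0.03 m/s and contact force between sleeve and the fingers below 0.3 N), for 0.2 s.
At the end, for the whole second after the job is handed in: All upright (0.1 rad), still, released: hub within 12 mm of stand centre; freehub within 12 mm of pad centre; bearing on bench 95-125 mm from stand centre, 15 mm of the stand-pad line; cap on freehub within 9 mm of its axis; sleeve 64-108 mm behind stand centre, 15 mm sideways (all of step 1 and all of step 2 and all of step 3 and all of step 4 and all of step 5); the robot touches nothing.
It fails at once if a kit part is knocked over or tipped by more than 0.7 rad (angle between any of hub, freehub, bearing, endcap, sleeve's own z axis and vertical above 0.7 rad).
It fails at once if the oil bottle or the black hub is moved by more than 25 mm or tipped by more than 0.3 rad (distance of any of oil, blackhub from where it was at the start of the episode above 0.025 m or angle between any of oil, blackhub's own z axis and vertical above 0.3 rad).
It also fails if it takes over 134 s, if anything falls off the work surface, if the arm or the gripper's body presses on something with over 40 N, if the wrist force passes 120 N, or if a joint passes its speed limit or range.

ROBOT

A 6-joint arm with a two-finger parallel gripper is mounted at the origin on the work surface. World frame = base frame: x ahead of the robot, y to its left, z up, the work surface at z = 0. Lengths are in m, angles in rad, forces in N, time in s.
With the tool pointing down it reaches from about 0.35 to 0.925 m from the base axis. Payload 6.4 kg.
Tool frame: the origin (TCP) lies midway between the tips of the shut fingers; the grasp point (between the pads) lies 19 mm behind it; z points along the fingers, y is the line along which they close (so a half turn about z gives the same grasp; the last joint's range is limited). The gripper opens to 85 mm and grips with 20 to 120 N. Pads are 22 mm wide; open, the fingers measure 114 mm over their backs; the gripper's body (76 mm by 85 mm) begins 54 mm behind the grasp point. The pads swing forward as they close: fully open they stand 13 mm farther back than shut.
Start: joints at [-1.504, 0.245, 1.558, -0, 1.339, -0.174], TCP at [0.155, -0.631, 0.231] pointing down, gripper open.
Joint ranges: [-3.13, 3.13], [-1.02, 2.26], [0.13, 2.54], [-0.95, 4.09], [0.21, 2.88], [-2.74, 2.74]. Speed limits (rad/s): [2.57, 2.57, 3.14, 3.14, 3.14, 3.14].

INTERFACE

Orientations are given as a unit quaternion [x, y, z, w].
In Python, from station import robot, jaws, vision, sign_off gives the robot as it stands. Calls block until the motion is done:
- robot.goto(position, orientation): joint-space move of the TCP to a pose.
- robot.move_linear(position, rotation=None, velocity=0.15, guard=None): straight line of the TCP; rotation=None keeps the orientation; velocity is the mean speed in m/s. With guard (N) it stops when the force on the tool has changed by that much, and returns True; else False.
- robot.goto_joints(angles): joint-space move.
- jaws.set_gripper(opening): finger opening in m; the grip force is fixed at half the most; returns when the fingers have stopped.
- robot.wait(seconds).
- robot.inverse_kinematics(position, orientation): joint angles nearest the present ones, or None.
- robot.read_state(): the state.
- vision.snapshot(name): name is "side" or "top" or "wrist"; returns a dict with "frame" (480x640x3 uint8, red, green, blue), "range_z" (480x640 float32, m along the optical axis (not along the pixel's ray), 0 where there is no reading), "vertical_fov" (degrees; the focal length in pixels is half the picture's height over the tangent of half this angle, whatever the lens; pixels are square), "cx", "cy" (the principal point, pixels), "R" (3x3) and "t" (3): a world point X has camera coordinates R X + t. Camera axes: x right, y down, z forward; pixel columns grow to the right and rows downward; lengths in m; the calibration is good to about 2 mm. A picture is of the moment at which its call begins.
A pose or a line that the arm cannot do raises robot.PlanningError and nothing moves.
- sign_off(): hands the job in; it is judged then, once.
The state is a dict: "clock": time; "joint_positions": joint angles; "dq": joint speeds; "joint_torque": joint torques, N m; "tcp_pos": TCP position; "orientation": TCP orientation; "force": force on the tool from outside, world axes, zero at the start; "torque": the same for the moment, N m; "finger_gap": finger opening in m; "grasp_force": force on a finger pad.
Only numpy, scipy, OpenCV 4.12 (cv2) and the standard library are available. Lean on these libraries where they do the work, as an engineer would, in place of code of your own. Each camera call takes 0.05 s, during which the arm holds its last target. There are 200 camera calls.

## Working session

There is one attempt and no reset: what is moved stays moved. The work goes in short steps, each a Python script; the robot and the scene stay as the last script left them, time stands still between calls to the robot, and variables do not carry over. Pictures are saved under pics/ and viewed, at most 14 in all, crops included, and the job is handed in when it is done.

```bash
ls; mkdir -p pics; python3 - <<'E'
from station import robot,jaws,vision
import cv2,numpy as np
for n in("top","side"):
    s=vision.snapshot(n); cv2.imwrite(f"pics/{n}0.png",s["frame"][...,::-1]); np.savez(f"{n}0.npz",**s)
    print(n,s["vertical_fov"],s["cx"],s["cy"],(-s["R"].T@s["t"]).round(3),s["R"].round(3).tolist(),(s["range_z"]>0).mean())
print(robot.read_state())
E
```

```text
pics
top 45.62841827541535 315.87354029745904 239.53800034098262 [0.496 0.039 1.11 ] [[0.023, -1.0, -0.012], [-0.999, -0.023, -0.046], [0.046, 0.013, -0.999]] 0.996015625
side 53.83431882578019 315.979654784911 240.55539281390782 [ 0.339 -0.655  0.529] [[0.954, -0.301, 0.009], [-0.164, -0.544, -0.823], [0.252, 0.783, -0.569]] 0.9960611979166667
{'clock': 0.1, 'joint_positions': array([-1.50410949e+00,  2.45772113e-01,  1.55892976e+00, -1.28594130e-05,
        1.33872021e+00, -1.74116988e-01]), 'dq': array([ 5.05458761e-04, -2.80977246e-03, -3.84434688e-03, -1.33012452e-06,
       -1.18935342e-03,  1.15701016e-03]), 'joint_torque': array([ 9.44700405e-04, -4.30673540e+01, -3.27128112e+01, -5.32187380e-05,
        2.89223201e-03,  1.04625522e-05]), 'tcp_pos': array([ 0.15497061, -0.63071665,  0.23025245]), 'orientation': array([ 9.92759848e-01,  1.20112645e-01,  4.28634706e-05, -9.13732794e-04]), 'force': array([ 0.11008582,  0.58621083, -0.20814622]), 'torque': array([-0.05931073, -0.06302889,  0.00345304]), 'grasp_force': 0.0, 'finger_gap': 0.08550287484041129}
```

View pics/top0.png

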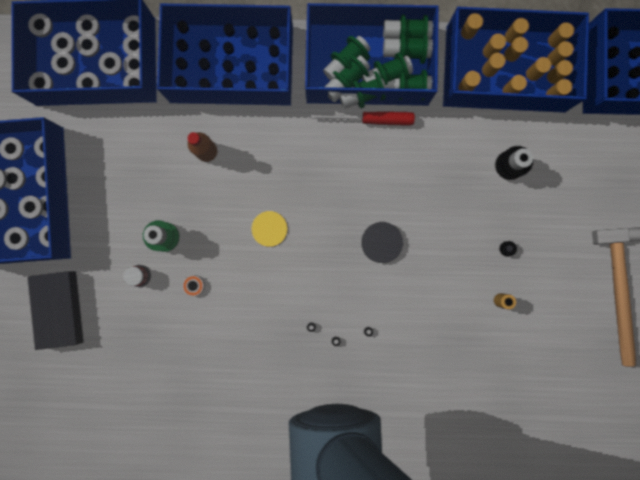

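View pics/side0.png

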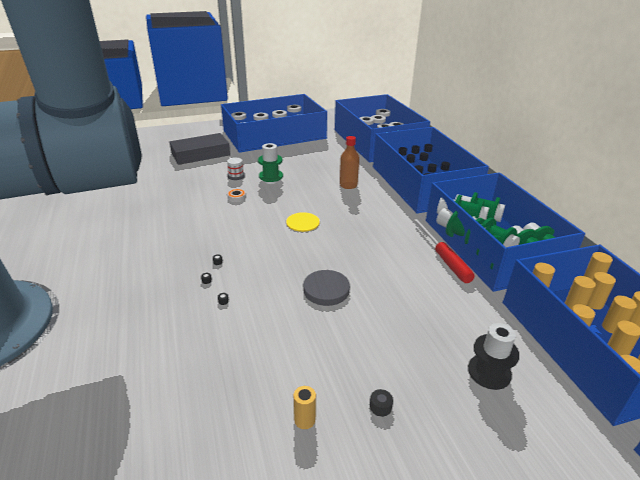

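The top view shows the green hub at (160,236), freehub (137,276), bearing (193,286), pad (269,229), stand (382,243), end cap (508,248) and sleeve (506,302). The oil bottle is at (202,147) and the black hub at (515,162). The side view agrees. I'll locate each part by its top face.

```bash
cat > loc.py <<'E'
import numpy as np,cv2
def cloud(s):
    f=240/np.tan(np.radians(float(s["vertical_fov"]))/2)
    v,u=np.mgrid[:480,:640]; z=s["range_z"]
    ray=np.stack([(u-s["cx"])/f,(v-s["cy"])/f,np.ones_like(z)],-1)
    c=-s["R"].T@s["t"]; d=ray@s["R"]          # world ray directions
    return c,d,c+d*z[...,None]
def topface(s,uv,h,r=22,tol=.005):
    """centre of the flat top at height h near pixel uv: depth mask, rays cast onto plane z=h"""
    c,d,P=cloud(s); m=(abs(P[...,2]-h)<tol).astype(np.uint8)
    box=np.zeros_like(m); u,v=uv; box[v-r:v+r,u-r:u+r]=1; m&=box
    n,l,st,_=cv2.connectedComponentsWithStats(m)
    k=1+np.argmax(st[1:,4]); m=l==k
    Q=(c+d*((h-c[2])/d[...,2])[...,None])[m][:,:2]
    (x,y),R=cv2.minEnclosingCircle(Q.astype(np.float32))
    return Q.mean(0),np.array([x,y]),2*R,np.median(P[m][:,2]),m.sum()
E
python3 - <<'E'
import numpy as np
from loc import *
s=dict(np.load("top0.npz")); c,d,P=cloud(s)
print("bench z",[P[y,x,2].round(4) for x,y in[(330,280),(450,200),(100,240),(560,300)]])
T=dict(hub=((153,235),.09,34),freehub=((135,276),.042,36),bearing=((193,286),.012,42),endcap=((508,248),.018,30),sleeve=((508,302),.05,28),stand=((382,243),.014,80),oil=((195,140),.12,0),blackhub=((522,157),.09,34))
for k,(uv,h,D) in T.items():
    q,e,R,z,n=topface(s,uv,h,30 if k=="stand" else 20)
    print(k,q.round(4),e.round(4),"dia",round(R*1e3),D,"z",z.round(4),n)
hsv=cv2.cvtColor(s["frame"],cv2.COLOR_RGB2HSV); m=cv2.inRange(hsv,(20,120,100),(35,255,255)); m[:,:240]=0;m[:,300:]=0
m[:190]=0;m[270:]=0
Q=(c+d*((.004-c[2])/d[...,2])[...,None])[m>0][:,:2]; print("pad",Q.mean(0).round(4),cv2.minEnclosingCircle(Q.astype(np.float32)),np.median(P[m>0][:,2]))
E
```

```text
bench z [np.float64(-0.0012), np.float64(-0.0002), np.float64(0.0016), np.float64(-0.0014)]
hub [0.5453 0.3465] [0.5458 0.3464] dia 35 34 z 0.0902 278
freehub [0.4692 0.3959] [0.4686 0.3955] dia 37 36 z 0.042 288
bearing [0.4529 0.2894] [0.4529 0.2893] dia 42 42 z 0.0125 364
endcap [ 0.5384 -0.3135] [ 0.5383 -0.3129] dia 31 30 z 0.0185 193
sleeve [ 0.4392 -0.3022] [ 0.4394 -0.302 ] dia 29 28 z 0.0503 184
stand [ 0.5445 -0.0722] [ 0.5447 -0.0723] dia 80 80 z 0.0143 1331
oil [0.7152 0.2728] [0.7142 0.2729] dia 23 0 z 0.1199 122
blackhub [ 0.6983 -0.3143] [ 0.6977 -0.3145] dia 35 34 z 0.0905 282
pad [0.5662 0.1454] ((0.5663495659828186, 0.14528821408748627), 0.03413334861397743) 0.004104666498546017
```

```bash
cat > ops.py <<'E'
from station import robot,jaws,vision
import numpy as np
P=dict(hub=(.5455,.3465),freehub=(.4689,.3957),bearing=(.4529,.2893),endcap=(.5384,-.3132),sleeve=(.4393,-.3021))
S=np.array([.5446,-.0722]);D=np.array([.5663,.1453]);ey=(D-S)/np.linalg.norm(D-S);ex=np.array([ey[1],-ey[0]])
UP=.24
def quat(phi,xy):
    """tool down, fingers closing along world angle phi; the half turn with the smaller last joint"""
    c=[]
    for k in(0,np.pi):
        a=(phi+np.pi/2+k)/2; q=[np.cos(a),np.sin(a),0,0]
        j=robot.inverse_kinematics([*xy,UP],q)
        if j is not None:c.append((abs(j[5]),q))
    return min(c)[1]
def st(m):
    s=robot.read_state();print(m,"t%.1f"%s["clock"],s["tcp_pos"].round(4),"gap%.4f"%s["finger_gap"],"grip%.1f"%s["grasp_force"],s["force"].round(1));return s
def pick(xy,z,opening,phi):
    robot.goto([*xy,UP],quat(phi,xy)); jaws.set_gripper(opening)
    robot.move_linear([*xy,z+.04],velocity=.2)
    print("guard",robot.move_linear([*xy,z],velocity=.06,guard=15)); st("down")
    jaws.set_gripper(0); st("grip")
    robot.move_linear([*xy,UP],velocity=.15); return st("up")
def place(xy,z,opening,phi):
    robot.goto([*xy,UP],quat(phi,xy)); robot.move_linear([*xy,z+.03],velocity=.15)
    print("guard",robot.move_linear([*xy,z],velocity=.03,guard=6)); st("at")
    robot.wait(.2); jaws.set_gripper(opening); robot.wait(.2)
    robot.move_linear([*xy,UP],velocity=.15); st("done")
def snap(n,name):
    import cv2
    s=vision.snapshot(n);cv2.imwrite(f"pics/{name}.png",s["frame"][...,::-1]);return s
E
python3 - <<'E'
from ops import *
print(S+.11*ey,S+.084*ex)
pick(P["hub"],.064,.07,0)
snap("side","hubheld")
E
```

```text
[0.5555205  0.03725658] [ 0.62818502 -0.08053929]
guard False
down t5.7 [0.5458 0.3466 0.0642] gap0.0700 grip0.0 [-0.3  0.   1.3]
grip t6.1 [0.5458 0.3467 0.0647] gap0.0324 grip59.5 [-1.1  0.2  3.4]
up t7.5 [0.5448 0.3462 0.2384] gap0.0324 grip59.7 [-0.3  0.4 -2.4]
```

View pics/hubheld.png

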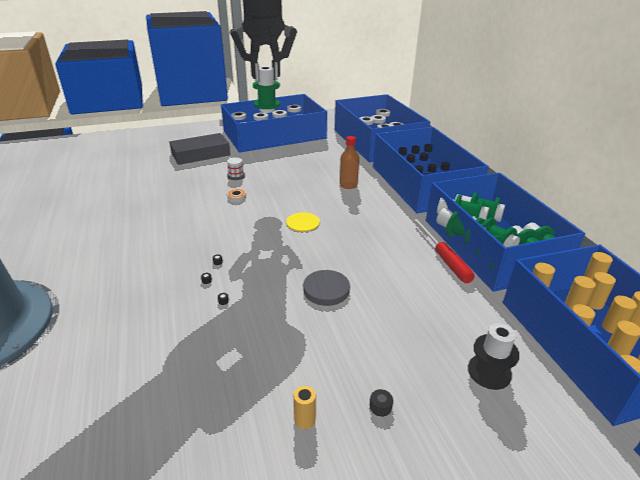

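The hub hangs upright in the fingers at about (266,85). Next I'll place it, pick the freehub, and check the hub from above.

```bash
python3 - <<'E'
from ops import *
from loc import *
place(S,.078,.07,0)
pick(P["freehub"],.012,.065,0)
s=snap("top","t1")
q,e,R,z,n=topface(s,(385,240),.104,30); print("hub",q,e,R,z,n,"err",np.linalg.norm(q-S))
E
```

```text
guard True
at t11.0 [ 0.5443 -0.0721  0.0787] gap0.0327 grip60.3 [-1.8 -0.4  4.4]
done t13.1 [ 0.5439 -0.072   0.2387] gap0.0699 grip0.0 [0.5 0.  0.7]
guard False
down t17.0 [0.4691 0.3958 0.0122] gap0.0648 grip0.0 [-0.7  0.1 -0.6]
grip t17.3 [0.4695 0.396  0.0128] gap0.0341 grip60.1 [-0.6  0.5  2.7]
up t19.0 [0.4684 0.3954 0.2387] gap0.0346 grip59.9 [ 0.1  0.1 -1.6]
hub [ 0.54402474 -0.07118129] [ 0.5441674  -0.07100713] 0.03354432433843613 0.10440617478062353 287 err 0.0011699120319475587
```

View pics/t1.png

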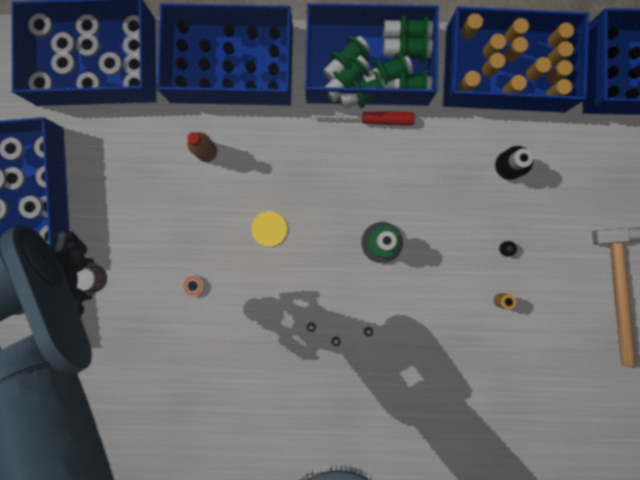

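The hub stands centred on the stand at (385,242), 1.2 mm off, and the freehub is in the gripper at (92,278). Next I'll place the freehub and pick the bearing.

```bash
python3 - <<'E'
from ops import *
from loc import *
place(D,.016,.065,0)
pick(P["bearing"],.001,.065,0)
s=snap("top","t2")
q,e,R,z,n=topface(s,(269,228),.046,24); print("freehub",q,e,R,z,n,"err",np.linalg.norm(q-D))
snap("side","s2")
E
```

```text
guard True
at t22.4 [0.5659 0.1453 0.0168] gap0.0345 grip60.3 [-1.6  0.2  4.7]
done t24.9 [0.5657 0.1452 0.2388] gap0.0649 grip0.0 [ 0.2 -0.1  0.2]
guard False
down t27.8 [0.4531 0.2894 0.0011] gap0.0652 grip0.0 [-1.3  0.2  0.4]
grip t28.2 [0.4535 0.2896 0.002 ] gap0.0392 grip59.9 [-1.2 -1.1  5.3]
up t29.9 [0.4524 0.2891 0.2389] gap0.0393 grip60.3 [ 0.1  0.1 -0.6]
freehub [0.56617371 0.14555213] [0.56670308 0.14549609] 0.036446891725063324 0.04647041235660754 283 err 0.0002819889865866702
```

View pics/s2.png

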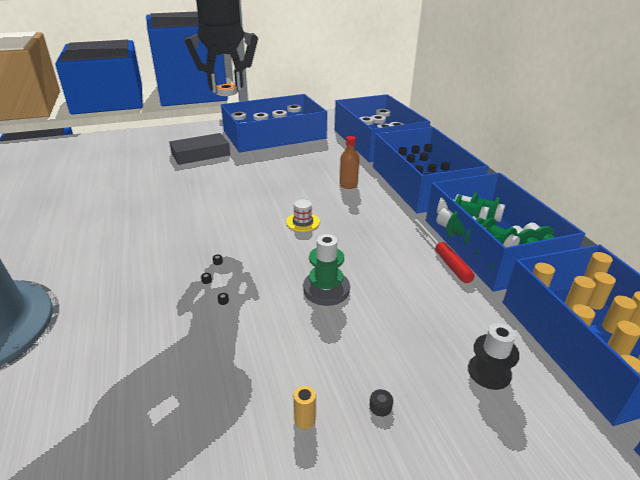

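The bearing is held level at (226,88), and the freehub is centred on the pad at (303,213). Next I'll place the bearing and pick the end cap.

```bash
python3 - <<'E'
from ops import *
from loc import *
M=(S+D)/2
place(M,.0015,.065,0)
pick(P["endcap"],.004,.055,0)
s=snap("top","t3")
q,e,R,z,n=topface(s,(326,236),.012,22); print("bearing",q,e,R,z,n,"err",q-M)
q,e,R,z,n=topface(s,(269,228),.046,24); print("freehub",q,e,R,z,n)
snap("side","s3")
E
```

```text
guard True
at t33.6 [0.5551 0.0366 0.002 ] gap0.0392 grip60.6 [-0.7 -0.2  4.8]
done t36.1 [0.5549 0.0366 0.2389] gap0.0649 grip0.0 [ 0.1  0.3 -0.6]
guard False
down t39.6 [ 0.5386 -0.3134  0.0042] gap0.0550 grip0.0 [ 0.2 -0.3 -0.2]
grip t40.0 [ 0.539  -0.3137  0.0049] gap0.0278 grip59.3 [-0.4  0.9  4. ]
up t41.7 [ 0.538  -0.3129  0.2388] gap0.0274 grip59.1 [-1.1  0.5 -0.4]
bearing [0.55555259 0.0372993 ] [0.55552721 0.03734365] 0.04148785397410393 0.012563653066952285 354 err [0.00010259 0.0007493 ]
freehub [0.56622804 0.14580733] [0.56649882 0.14584832] 0.0359460823237896 0.046303460086890236 278
```

View pics/s3.png

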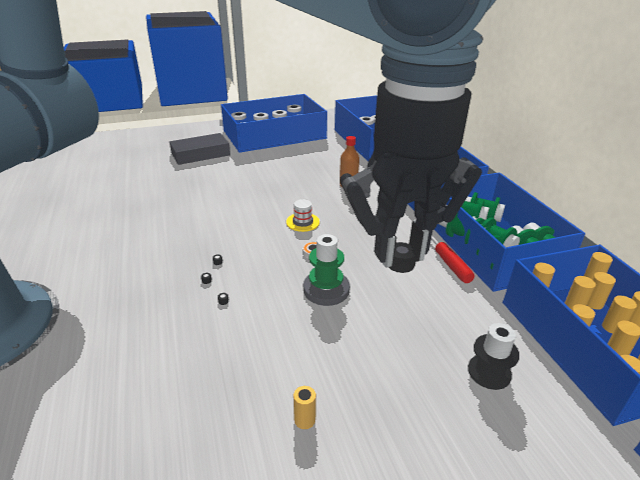

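The end cap is held upright at (402,257), and the bearing lies midway, partly hidden behind the hub at (311,248). Next I'll stack the cap and pick the sleeve.

```bash
python3 - <<'E'
from ops import *
from loc import *
phi=np.arctan2(ey[1],ey[0])
F=(.5663,.1456)
place(F,.0505,.055,0)
pick(P["sleeve"],.016,.06,phi)
s=snap("top","t4")
q,e,R,z,n=topface(s,(268,228),.064,24); print("cap",q,e,R,z,n,"err",q-F)
snap("side","s4")
E
```

```text
guard True
at t45.6 [0.5659 0.1456 0.0509] gap0.0272 grip59.7 [-0.7  0.   4.5]
done t47.8 [0.5657 0.1456 0.2387] gap0.0549 grip0.0 [-1.  -0.4  0.2]
guard False
down t51.6 [ 0.4395 -0.3023  0.0161] gap0.0597 grip0.0 [ 0.  -0.8 -0.2]
grip t52.0 [ 0.4397 -0.3026  0.0167] gap0.0264 grip59.0 [ 0.1 -0.1  4. ]
up t53.7 [ 0.4389 -0.3017  0.2389] gap0.0266 grip59.0 [-0.4 -0.5 -1.5]
cap [0.56623549 0.14444707] [0.56642997 0.14442071] 0.029899224638938904 0.06394793464348036 202 err [-6.45134172e-05 -1.15292641e-03]
```

View pics/s4.png

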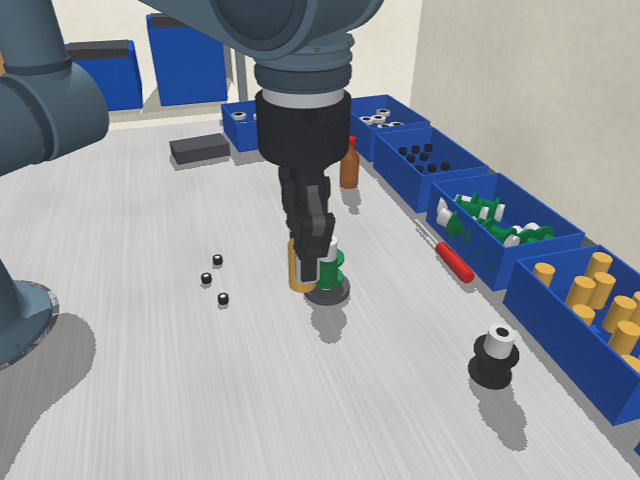

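The sleeve is held upright at (302,265), and the cap's top sits at 64 mm, 1 mm off the freehub axis. Next I'll place the sleeve, retract and check everything.

```bash
python3 - <<'E'
from ops import *
from loc import *
phi=np.arctan2(ey[1],ey[0]); T=S+.085*ex
place(T,.0165,.06,phi)
robot.goto_joints([-1.504,.245,1.558,0,1.339,-.174]); st("home")
s=snap("top","t5"); snap("side","s5")
for k,uv,h in[("hub",(385,240),.104),("bearing",(326,236),.012),("cap",(268,228),.064),("sleeve",(388,197),.05),("oil",(195,140),.12),("blackhub",(522,157),.09)]:
    q,e,R,z,n=topface(s,uv,h,22); print(k,q.round(4),"dia",R.round(4),"z",z.round(4),"stand frame",((q-S)@ex).round(4),((q-S)@ey).round(4))
E
```

```text
guard True
at t57.3 [ 0.6288 -0.0805  0.0167] gap0.0264 grip59.6 [-0.8  0.4  5.4]
done t59.8 [ 0.6286 -0.0805  0.2387] gap0.0601 grip0.0 [-0.6 -0.6 -0.8]
home t62.4 [ 0.1559 -0.6308  0.2313] gap0.0602 grip0.0 [ 0.1 -0.9 -0.2]Traceback (most recent call last):
  File "<stdin>", line 8, in <module>
AttributeError: 'float' object has no attribute 'round'
```

View pics/s5.png

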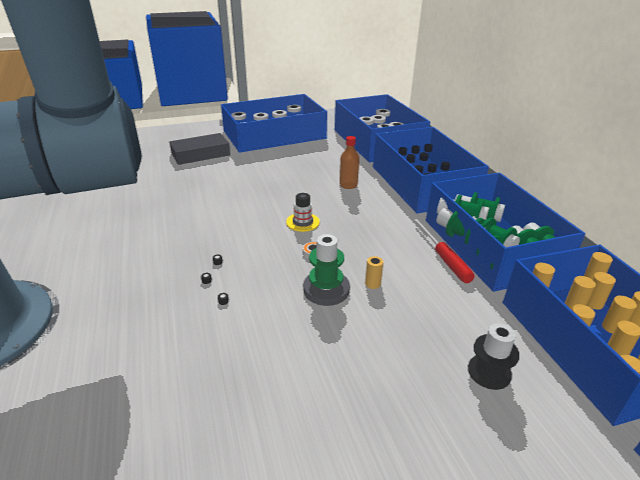

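All parts stand upright: the cap on the freehub at (303,200), the sleeve behind the stand at (374,272), and the oil bottle and black hub untouched. One numeric check, then I'll hand in if it's good.

```bash
python3 - <<'E'
from ops import *
from loc import *
from station import sign_off
s=snap("top","t6"); r={}
for k,uv,h in[("hub",(385,240),.104),("bearing",(326,236),.012),("cap",(268,228),.064),("sleeve",(388,197),.05)]:
    q,e,R,z,n=topface(s,uv,h,22); r[k]=np.array([(q-S)@ex,(q-S)@ey]); print(k,r[k].round(4),"dia %.4f z %.4f"%(R,z))
L=np.linalg.norm(D-S); want=dict(hub=(0,0),bearing=(0,L/2),cap=(0,L),sleeve=(.085,0))
if all(np.linalg.norm(r[k]-want[k])<.006 for k in want): print(sign_off())
E
```

```text
hub [-0.0007  0.0009] dia 0.0335 z 0.1040
bearing [0.     0.1099] dia 0.0415 z 0.0127
cap [0.     0.2178] dia 0.0301 z 0.0642
sleeve [0.083  0.0008] dia 0.0281 z 0.0502
the job is handed in; nothing more can be done
None
```

The hub kit is laid out in the order given and handed in at about 62 s of the 134 s allowed: the last top-view check put all the parts I measured within about 2 mm of target, and the side view showed the oil bottle and black hub still standing; `sign_off()` returned no verdict.

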